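# Hang the jewellery caddy on its twin-pin stand

## Task

Put the little wooden jewellery caddy back on its stand: hang it with both brass pins through the two holes in its back board, trough facing outwards, pushed home so the board lies back against the two posts, and leave it hanging there. Leave the other things on the dresser where they are.

Things in the scene. Friction and masses are not known exactly. Their poses are not given: they have to be found in the camera images.
- stand: Fixed beech stand; origin: centre of its underside. x = the way it faces (away from the robot, +-0.35 rad), z up. Base 140 (x) x 220 (y) mm, rim top 26 mm high. Two 22 mm square posts at y = +-60 mm, 180 mm high, front faces at x = -34 mm. The 98 mm gap between them is open from above down to a cross rail (72 to 100 mm high, front flush with the posts). One brass pin on each post.
- pin_left (a point): Root of the pin on the +y post: where its centre-line leaves the post's front face, 165 mm above the dresser top. Axes as the stand's. The pin is round, 8 mm thick, and sticks out 34 mm towards +x, rising by 0.14 rad (the tip is 4 mm higher than the root).
- pin_right (a point): The same point of the like pin on the -y post, 120 mm from the other. Axes as the stand's.
- caddy_mid (a point): Loose beech caddy, 0.2 to 0.4 kg, stands upright at first. Point: centre of its back board, 62.5 mm up, mid-thickness. x = the way its trough faces, square to the board; z up. Board 170 wide (y), 125 high, 10 thick; trough at the foot of its +x side, 34 high, reaching 55 mm from the board's mid-plane. Above the trough the board is bare on both faces and can be pinched across its thickness from above.
- hole_left (a point): Centre of the 16 mm through hole at the caddy's +y side, mid-thickness: 60 mm from the middle, 103 mm above the underside, 22 mm below the board's top edge. Axes as the caddy's. It goes on pin_left; hanging, it lies 5 mm in front of the pin's root and about 4 mm below the pin's centre-line.
- hole_right (a point): The same for the hole at the caddy's -y side, 120 mm from the other; it goes on pin_right.
- tray: Fixed flat stainless steel tray, 140 x 300 x 18 mm, beyond the stand and caddy, holding the cologne, skull box, watch and hair ties. Origin: centre of its underside.
- cologne: Bystander: amber glass cologne bottle with a wooden cap, 30 x 55 x 104 mm, standing in the tray. Origin: centre of its underside.
- skull_box: Bystander: white ceramic sugar-skull box with a clip-on lid, 92 mm across, 102 mm high, in the tray. Origin: centre of its underside.
- watch: Bystander: silver-toned metal watch with a plain dial, laid out flat in the tray, 168 mm long. Origin: underside of its case.
- hair_tie_a: Bystander: plastic hair tie, a ring 46 mm across, 7 mm high, in the tray. Origin: centre of its underside.
- hair_tie_b: Bystander: a second plastic hair tie of the same size, in the tray. Origin: centre of its underside.
- cross: Bystander: small dark wooden cross on a foot, 170 mm high, 95 mm across its arms, beside the tray. Origin: centre of its underside.
- cream_jar: Bystander: white jar with a metal lid, 46 mm across, 38 mm high, standing between the stand and the caddy. Origin: centre of its underside.
- hairbrush: Bystander: dark wooden hairbrush lying bristles down at the robot's right, 216 mm long, 34 mm high. Origin: on the dresser top below the inner end of its handle.

How it is judged:
By the outcome, as a careful person would: the job done as asked, in the order asked, and still so for the second after the job is handed in, with the robot touching nothing.
It also fails if it takes over 43 s, if anything falls off the work surface, if the arm or the gripper's body presses on something with over 40 N, if the wrist force passes 120 N, or if a joint passes its speed limit or range.

## Robot

A 6-joint arm with a two-finger parallel gripper is mounted at the origin on the work surface. World frame = base frame: x ahead of the robot, y to its left, z up, the work surface at z = 0. Lengths are in mm, angles in rad, forces in N, time in s.
With the tool pointing down it reaches from about 325 to 1000 mm from the base axis. Payload 5.1 kg.
Tool frame: the origin (TCP) lies at the very end of the fingers, on their centre line; the grasp point (between the pads) lies behind it (pinch_z is the z of the grasp point in the tool frame, in mm); z points along the fingers, y is the line along which they close (so a half turn about z gives the same grasp; the last joint's range is limited). The gripper opens to 85 mm and grips with 20 to 120 N. Pads are 22 mm wide; open, the fingers measure 114 mm over their backs; the gripper's body (76 mm by 85 mm) begins 54 mm behind the grasp point. The pads swing forward as they close: fully open they stand 13 mm farther back than shut.
Start: joints at [-1.361, 0.124, 1.65, -0, 1.367, -0.083], TCP at [187.58, -622.333, 231.322] pointing down, gripper open.
Joint ranges: [-2.61, 2.61], [-1.02, 2.33], [0.03, 2.71], [-1.35, 4.49], [0.32, 2.68], [-2.91, 2.91]. Speed limits (rad/s): [2.57, 2.57, 3.14, 3.14, 3.14, 3.14].

## Interface

Orientations are given as a unit quaternion [w, x, y, z].
In Python, from bench import read_state, get_image, hand_in, boxes_of, regions_of, place_of, pinch_z gives the robot as it stands. The module is installed in compiled form; this text tells all that it offers.
- The arm moves only by the tool drive_tool, never from a script. Its argument "deltas" is text: rows parted by semicolons, each of 4 numbers parted by spaces: the shift along the world's x, y, z in cm, then the turn about the world's z in rad. In form: tx ty tz roll; .... A call has 1 to 5 rows; each row shifts and turns the commanded pose from where the row before left it; what a row does not reach is not made up. A row lasts 1/10 s, in which the tool goes at most 50 mm and 8.59 degrees, less where a joint would pass 70% of its speed; a pose out of reach is approached as far as the arm can. A call with a gripper value outside its range is refused whole. "grip" is the finger opening in cm, from 0 to 8.54, set as the call begins (left out, the last holds). The fingers move at their own pace and stop on an object; the grip force is fixed at half the most. Time passes only in rows, so rows that do not move let the fingers close. It gives the time, the measured TCP pose, the force, the opening and the grip force at its end, in the units of the state.
- read_state(): the state, without advancing time (a new reading comes with each control period).
- get_image(name): name is "side" or "top"; returns a dict with "color" (400x640x3 uint8, red, green, blue), "K" (3x3 intrinsics, pixels), "position" and "rotation" of the camera in the world. Camera axes: x right, y down, z forward; pixel columns grow to the right and rows downward; lengths in mm; the calibration is good to about 2 mm. A picture is of the moment at which its call begins. There is no depth.
- hand_in(): hands the job in; it is judged then, once.
Trained networks look in the newest picture that a camera, given by its name, has taken for a name from the list of things; names that differ only in an ending like _2 or _b are one class to them, and where a whole thing is asked for, a point or a joint stands for the part that bears it (a point fixed in the world has none). Each returns a list of dicts, best first, with "score" (0 to 1); they miss things now and then, are a little off and sometimes report something else, mostly with a low value. They report only what shows in the picture. A call takes as long as a camera call.
- boxes_of(name, camera): "bbox" ([left, top, width, height] in pixels, round what is visible of it).
- regions_of(name, camera): "region" (400x640 bool, what is visible of it) and "bbox" ([left, top, width, height] in pixels, round what is visible of it).
- place_of(name, camera): "point" ([column, row] in pixels: a listed point, or the origin of a listed thing).
The state is a dict: "clock": time; "q": joint angles; "joint_vel": joint speeds; "tau": joint torques, N m; "eef_pos": TCP position; "eef_rot": TCP orientation; "contact_force": force on the tool from outside, world axes, zero at the start; "moment": the same for the moment, N m; "finger_gap": opening from 0.0 (shut) to 1.0 (fully open); "finger_force": force on a finger pad.
Only numpy, scipy, OpenCV 4.12 (cv2) and the standard library are available. Lean on these libraries where they do the work, as an engineer would, in place of code of your own. Each camera call takes 0.05 s, during which the arm holds its last target. There are 200 camera calls.

## Working session

There is one attempt and no reset: what is moved stays moved. The work goes in short steps, Python scripts to look and compute and a tool call to move; the robot and the scene stay as the last step left them, time stands still between calls to the robot, and variables do not carry over. Pictures are saved under pics/ and viewed, at most 10 in all, crops included, and the job is handed in when it is done.

Besides the shell and the picture viewer there is one more tool, called after "Call:" by a JSON object that holds its "op" and its "data", one argument or row to a line. drive_tool: Moves the arm, as the interface text tells. Its arguments: {"type":"object","properties":{"deltas":{"type":"string"},"grip":{"type":"number"}},"required":["deltas"]}

```bash
mkdir -p pics; cat > h.py <<'E'
import numpy as np, cv2
from bench import *
def cam(n):
    im=get_image(n); return im
def proj(im,P):
    P=np.atleast_2d(P); c=(P-np.array(im["position"]))@np.array(im["rotation"])
    u=c@np.array(im["K"]).T; return u[:,:2]/u[:,2:]
def ray(im,p):
    d=np.array(im["rotation"])@np.linalg.inv(im["K"])@np.array([p[0],p[1],1.]); return np.array(im["position"]),d/np.linalg.norm(d)
def onz(im,p,z):
    o,d=ray(im,p); return o+d*(z-o[2])/d[2]
def tri(a,p,b,q):
    o1,d1=ray(a,p);o2,d2=ray(b,q)
    s=np.linalg.lstsq(np.c_[d1,-d2],o2-o1,rcond=None)[0]
    A,B=o1+d1*s[0],o2+d2*s[1]; return (A+B)/2,np.linalg.norm(A-B)
E
python3 - <<'E'
from h import *
np.set_printoptions(precision=2,suppress=True)
S=cam("side");T=cam("top")
for n,i in(("side",S),("top",T)):
    cv2.imwrite(f"pics/{n}0.png",i["color"][:,:,::-1]); print(n,i["position"],np.array(i["rotation"])[:,2],i["K"][0][0])
for nm in["pin_left","pin_right","caddy_mid","hole_left","hole_right","stand","cream_jar","cross","tray","cologne","skull_box"]:
    a=place_of(nm,"side");b=place_of(nm,"top")
    print(nm,[(np.round(x["point"],1),round(x["score"],2)) for x in a[:2]],[(np.round(x["point"],1),round(x["score"],2)) for x in b[:2]])
    if a and b: print("   ",tri(S,a[0]["point"],T,b[0]["point"]))
s=read_state();print(s["clock"],s["eef_rot"],pinch_z)
E
```

```text
Traceback (most recent call last):
IndexError: too many indices for array: array is 1-dimensional, but 2 were indexed
```

View pics/side0.png

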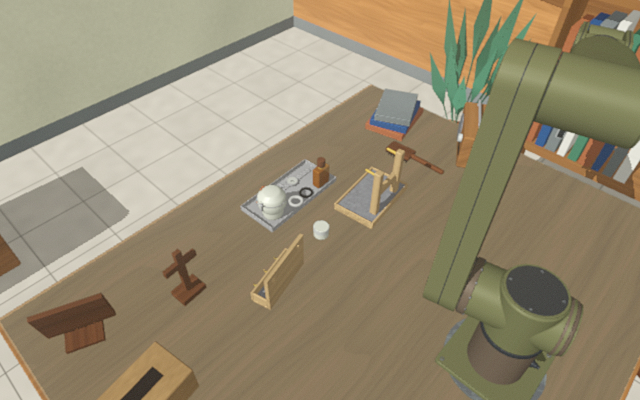

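The side view shows the stand at about (372,195), the caddy at (280,272), the jar at (320,230) and the tray behind them. The rotation isn't a 3x3 matrix, so I'll handle it as a quaternion.

```bash
python3 - <<'E'
s=open('h.py').read()
s=s.replace('im=get_image(n); return im','''im=dict(get_image(n)); r=np.array(im["rotation"],float).ravel()
    im["rotation"]=r.reshape(3,3) if r.size==9 else R.from_quat(np.r_[r[1:],r[0]]).as_matrix(); return im''').replace('from bench','from scipy.spatial.transform import Rotation as R\nfrom bench')
open('h.py','w').write(s)
E
cat > look.py <<'E'
from h import *
import sys
np.set_printoptions(precision=2,suppress=True)
S=cam("side");T=cam("top")
for n,i in(("side",S),("top",T)):
    cv2.imwrite(f"pics/{n}{sys.argv[1]}.png",i["color"][:,:,::-1]); print(n,i["position"],i["rotation"][:,2],i["K"][0][0])
for nm in sys.argv[2:]:
    a=place_of(nm,"side");b=place_of(nm,"top")
    print(nm,[(np.round(x["point"],1),round(x["score"],2)) for x in a[:2]],[(np.round(x["point"],1),round(x["score"],2)) for x in b[:2]])
    if a and b: print("   ",*tri(S,a[0]["point"],T,b[0]["point"]))
s=read_state();print(s["clock"],s["eef_pos"],s["eef_rot"],pinch_z)
E
python3 look.py 1 pin_left pin_right caddy_mid hole_left hole_right stand cream_jar cologne
```

```text
side [ -25.21  655.46 1046.36] [ 0.49 -0.52 -0.7 ] 457.15703155263714
top [ 404.04  -12.91 1065.49] [ 0.22 -0.03 -0.98] 399.25646962348486
pin_left [(array([397.5, 151.5]), 0.52)] [(array([382.2, 232.4]), 0.89), (array([251.7, 240.8]), 0.34)]
    [ 466.99 -161.62  280.41] 48.86195648666658
pin_right [(array([396.4, 152.7]), 0.66)] [(array([431.7, 217.4]), 0.92), (array([390.7, 222.3]), 0.51)]
    [ 519.8  -289.81  163.98] 8.85997259235197
caddy_mid [(array([285.8, 269.9]), 0.77)] [(array([230.3, 249. ]), 0.76)]
    [505.96 192.07  71.03] 4.57210595593401
hole_left [(array([270.1, 281.5]), 0.71), (array([292.7, 242.5]), 0.67)] [(array([207.3, 253.3]), 0.59)]
    [502.   247.6   81.04] 0.18844831358587102
hole_right [(array([294. , 245.2]), 0.86)] [(array([251.4, 238.1]), 0.66)]
    [526.43 135.52 102.37] 1.9954881961688917
stand [(array([373.1, 200. ]), 0.55)] [(array([392.3, 221.7]), 0.58), (array([208.6, 253.8]), 0.38)]
    [ 543.18 -234.51  -14.43] 7.305154599020724
cream_jar [(array([318.4, 234.9]), 0.5), (array([190.4, 289.4]), 0.29)] [(array([390.6, 218.6]), 0.73), (array([307.2, 222.2]), 0.51)]
    [ 647.59 -217.82 -254.9 ] 166.98217631717353
cologne [(array([320.8, 182.1]), 0.9)] [(array([364.6, 165.8]), 0.8), (array([307.8, 222.4]), 0.28)]
    [ 710.13 -174.23   -2.27] 4.600916999884158
1.0 [ 187.57 -622.34  231.34] [ 0.    0.99  0.15 -0.  ] -18.700000000000003
```

View pics/top1.png

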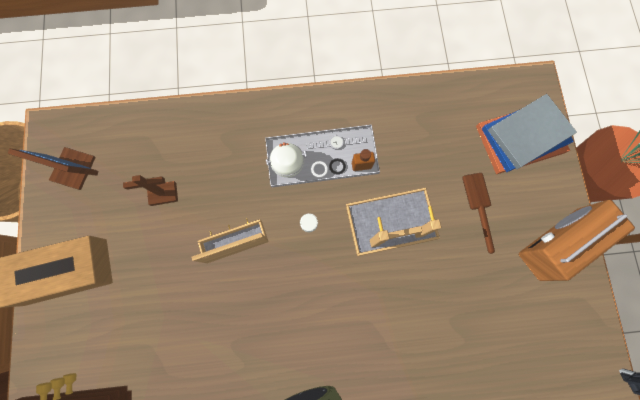

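The top view shows the caddy at (230,243), its trough facing up the image (+x), and the jar at (308,222). The stand base runs from about (347,190) to (440,254), with yellow pins at (381,225) and (433,213). Next I'll enlarge both objects so I can fit them precisely.

```bash
python3 - <<'E'
import cv2,numpy as np
t=cv2.imread('pics/top1.png');s=cv2.imread('pics/side1.png')
f=lambda i,x,y:cv2.resize(i[y:y+75,x:x+100],(400,300),interpolation=cv2.INTER_CUBIC)
cv2.imwrite('pics/c1.png',np.vstack([np.hstack([f(t,345,185),f(t,185,205)]),np.hstack([f(s,325,150),f(s,235,232)])]))
E
```

```text
(no output)
```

View pics/c1.png

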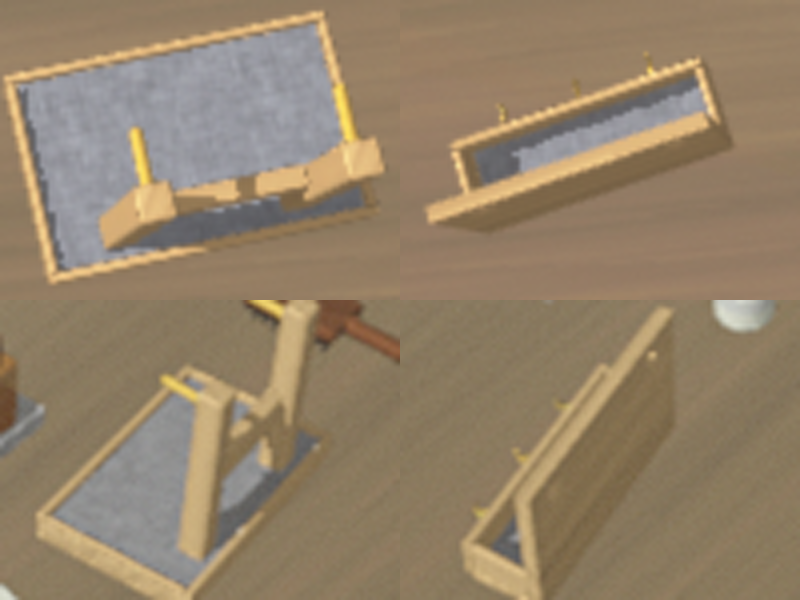

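The crops show the rim, post, board and trough corners clearly, so I'll fit both poses to them.

```bash
cat > fit.py <<'E'
from h import *
from scipy.optimize import least_squares
np.set_printoptions(precision=2,suppress=True)
S=cam("side");T=cam("top")
cv=lambda p,o:(np.array(p,float)-o[:2])/4-.375+np.array(o[2:])
def fit(obs,x0):
    def f(v):
        r=[]
        for im,o,L in obs:
            M=np.array([l[:3] for l in L],float);m=cv([l[3:] for l in L],o)
            c,s=np.cos(v[2]),np.sin(v[2])
            W=np.c_[v[0]+c*M[:,0]-s*M[:,1],v[1]+s*M[:,0]+c*M[:,1],M[:,2]]
            r.append((proj(im,W)-m).ravel())
        return np.concatenate(r)
    r=least_squares(f,x0,loss="soft_l1",x_scale=[10,10,.1]); print(r.x,"\n",f(r.x).reshape(-1,2).T); return r.x
st=[(T,np.array([0,0,345,185]),[(70,110,26,5,78),(70,-110,26,323,14),(-70,110,26,52,280),(-70,-110,26,378,210),(-45,60,180,156,202),(-45,-60,180,365,158),(0,60,169,135,130)]),
(S,np.array([0,300,325,150]),[(70,110,26,40,517),(-70,110,26,188,592),(70,-110,26,187,372),(-70,-110,26,325,440),(-45,60,180,215,394)])]
ca=[(T,np.array([400,0,185,205]),[(5,85,125,427,210),(-5,85,125,433,222),(5,-85,125,708,112),(-5,-85,125,719,125),(55,85,34,452,150),(55,-85,34,702,60),(-5,85,0,488,233),(-5,-85,0,732,147)]),
(S,np.array([400,300,235,232]),[(5,-85,125,663,308),(-5,-85,125,675,315),(5,85,125,517,500),(-5,85,125,533,505),(55,85,34,465,545),(-5,85,0,540,598),(-5,-85,0,672,420)])]
a=fit(st,[543,-234,0.2]);fit(ca,[506,192,.2])
for k in(0,1):fit(st[k:k+1],[543,-234,0.2]);fit(ca[k:k+1],[506,192,.2])
for z,n in((38,'cream_jar'),):
  for c,im in(("side",S),("top",T)):
    b=boxes_of(n,c);print(n,c,[(x["bbox"],x["score"]) for x in b[:2]])
E
python3 fit.py
```

```text
[ 543.07 -224.23    0.11] 
 [[-0.4   0.1  -0.14  0.53 -0.02 -0.24 -0.34 -1.49  0.1  -0.69  1.68  0.13]
 [-0.3  -0.92  1.33  1.18  0.4   0.32 -0.38 -0.86  0.82 -2.1  -1.92 -0.6 ]]
[507.94 189.19   0.24] 
 [[ 0.13 -0.2  -0.51 -1.96 -0.51 -0.09  0.56  1.12 -0.66 -0.38  0.03 -0.48
  -0.54  1.1   1.  ]
 [ 0.07  1.17  0.07  0.8  -1.17 -0.63  0.96  0.64 -1.14 -1.46 -1.88 -1.41
  -0.74  3.09  1.01]]
[ 543.61 -224.5     0.11] 
 [[-0.34  0.12 -0.01  0.61  0.1  -0.14 -0.24]
 [-0.45 -1.17  1.15  0.9   0.17  0.03 -0.6 ]]
[508.68 188.79   0.24] 
 [[ 0.27 -0.07 -0.34 -1.79 -0.34  0.1   0.68  1.26]
 [-0.34  0.76 -0.2   0.54 -1.55 -0.88  0.6   0.41]]
[ 540.2  -221.51    0.1 ] 
 [[-1.49 -0.01 -0.24  2.08  0.17]
 [-0.15  1.8  -1.31 -0.89  0.34]]
[505.77 190.91   0.24] 
 [[-0.48 -0.19  0.06 -0.45 -0.51  1.13  1.18]
 [-0.32 -0.63 -0.94 -0.47  0.12  4.01  1.83]]
cream_jar side [([314.1, 219.8, 14.5, 20.4], 0.57)]
cream_jar top [([297.7, 214.9, 24.3, 21.4], 0.77)]
```

Call:
{"op": "drive_tool", "data": {
  "deltas": "1.6 4 0 0.075;1.6 4 0 0.075;1.6 4 0 0.075;1.6 4 0 0.075;1.6 4 0 0.075",
  "grip": 8.5
}}

```text
clock: 1.7
eef_pos: [267.9, -420.8, 231.4]
eef_rot: [0.0, 0.944, 0.329, 0.0]
contact_force: [0.0, 0.8, -0.3]
finger_gap: 0.992
finger_force: 0.0
```

Call:
{"op": "drive_tool", "data": {
  "deltas": "1.6 4 0 0.075;1.6 4 0 0.075;1.6 4 0 0.075;1.6 4 0 0.075;1.6 4 0 0.075"
}}

```text
clock: 2.2
eef_pos: [347.9, -220.8, 231.6]
eef_rot: [0.001, 0.866, 0.499, 0.0]
contact_force: [0.7, -0.4, 0.3]
finger_gap: 0.991
finger_force: 0.0
```

Call:
{"op": "drive_tool", "data": {
  "deltas": "1.6 4 0 0.075;1.6 4 0 0.075;1.6 4 0 0.075;1.6 4 0 0.075;1.6 4 0 0.075"
}}

```text
clock: 2.7
eef_pos: [427.9, -20.5, 231.7]
eef_rot: [0.001, 0.758, 0.652, 0.0]
contact_force: [1.1, -1.1, 0.2]
finger_gap: 0.996
finger_force: 0.0
```

Call:
{"op": "drive_tool", "data": {
  "deltas": "1.6 4 0 0.075;1.6 4 0 0.075;1.6 4 0 0.075;1.6 4 0 0.075;0 0 0 0"
}}

```text
clock: 3.2
eef_pos: [492.4, 141.4, 231.3]
eef_rot: [-0.0, 0.651, 0.759, 0.0]
contact_force: [0.5, -0.4, -0.5]
finger_gap: 0.993
finger_force: 0.0
```

```bash
cat > st.py <<'E'
from h import *
s=read_state();w,x,y,z=s["eef_rot"];m=R.from_quat([x,y,z,w]).as_matrix()
print(round(s["clock"],2),np.round(s["eef_pos"],1),"tooly yaw",np.arctan2(m[1,1],m[0,1]).round(4),"tilt",m[:,2].round(3),"F",np.round(s["contact_force"],1),np.round(s["moment"],2),"gap",s["finger_gap"],s["finger_force"],np.round(s["q"],2))
E
python3 st.py
```

```text
3.2 [492.4 141.4 231.3] tooly yaw 0.1532 tilt [ 0.     0.001 -1.   ] F [ 0.5 -0.4 -0.5] [ 0.02  0.03 -0.02] gap 0.9929903850912184 0.0 [ 0.17 -0.19  1.95  0.    1.37  0.02]
```

Call:
{"op": "drive_tool", "data": {
  "deltas": "0.8 2.4 0 0.045;0.7 2.4 0 0.042;0 0 -4.5 0;0 0 -4 0;0 0 0 0"
}}

```text
clock: 3.7
eef_pos: [502.1, 184.1, 139.8]
eef_rot: [-0.004, 0.62, 0.785, -0.005]
contact_force: [-0.7, -1.0, -0.2]
finger_gap: 0.993
finger_force: 0.0
```

```bash
python3 st.py; python3 - <<'E'
from h import *
a=[]
for n,(x,y) in(("top",(175,195)),("side",(225,195))):
    i=cam(n)["color"][:,:,::-1]; a.append(cv2.resize(i[y:y+120,x:x+100],(400,480),interpolation=cv2.INTER_CUBIC))
cv2.imwrite("pics/g1.png",np.hstack(a))
E
```

```text
3.7 [502.1 184.1 139.8] tooly yaw 0.2335 tilt [-0.012 -0.003 -1.   ] F [-0.7 -1.  -0.2] [-0.03  0.05 -0.02] gap 0.993383450295677 0.0 [ 0.25 -0.05  1.99 -0.    1.22  0.02]
```

View pics/g1.png

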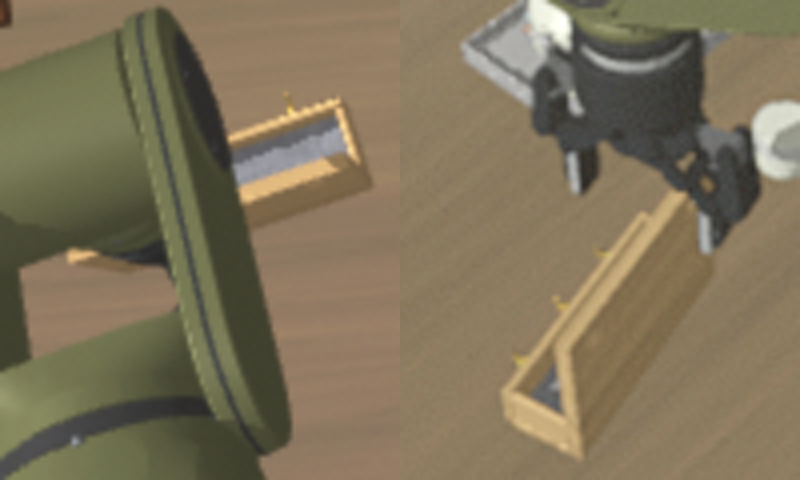

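The side view shows the open fingers straddling the board line with clearance. I'll settle and re-read the pose.

Call:
{"op": "drive_tool", "data": {
  "deltas": "0 0 0 0;0 0 0 0"
}}

```text
clock: 4.0
eef_pos: [508.3, 185.8, 149.4]
eef_rot: [0.002, 0.62, 0.785, 0.002]
contact_force: [-0.2, 0.0, 0.2]
finger_gap: 1.0
finger_force: 0.0
```

```bash
python3 st.py
```

```text
4.0 [508.3 185.8 149.4] tooly yaw 0.2335 tilt [ 0.005  0.001 -1.   ] F [-0.2  0.   0.2] [-0.04 -0.   -0.01] gap 0.9995673266473031 0.0 [ 0.25 -0.05  1.97 -0.    1.22  0.02]
```

Call:
{"op": "drive_tool", "data": {
  "deltas": "0 0.3 -1.5 0.006;0 0 -1.5 0;0 0 -1.5 0;0 0 -1.4 0;0 0 0 0"
}}

```text
clock: 4.5
eef_pos: [504.2, 188.0, 83.5]
eef_rot: [-0.002, 0.617, 0.787, -0.003]
contact_force: [-0.3, 0.3, -0.6]
finger_gap: 0.995
finger_force: 0.0
```

Call:
{"op": "drive_tool", "data": {
  "deltas": "0 0 0 0;0 0 0 0;0 0 0 0;0 0 0 0;0 0 0 0",
  "grip": 0
}}

```text
clock: 5.0
eef_pos: [507.0, 188.8, 87.9]
eef_rot: [0.0, 0.617, 0.787, 0.001]
contact_force: [0.5, -0.6, 0.0]
finger_gap: 0.133
finger_force: 0.5
```

Call:
{"op": "drive_tool", "data": {
  "deltas": "0 0 0 0;0 0 0 0;0 0 0 0;0 0 0 0"
}}

```text
clock: 5.4
eef_pos: [507.2, 188.8, 88.0]
eef_rot: [0.0, 0.617, 0.787, 0.001]
contact_force: [0.6, 0.8, 3.6]
finger_gap: 0.112
finger_force: 61.9
```

```bash
python3 st.py
```

```text
5.4 [507.2 188.8  88. ] tooly yaw 0.24 tilt [ 0.001  0.    -1.   ] F [0.6 0.8 3.6] [ 0.06 -0.19  0.04] gap 0.11214463693229226 61.90743679180741 [ 0.26  0.02  2.02 -0.    1.11  0.02]
```

Gripped. Before the carry, I'll overlay the fitted stand model on fresh pictures.

```bash
cat > ov.py <<'E'
from h import *
import sys
def box(x0,x1,y0,y1,z0,z1):
    c=np.array([[x,y,z] for x in(x0,x1) for y in(y0,y1) for z in(z0,z1)],float)
    return [(c[i],c[j]) for i in range(8) for j in range(i+1,8) if bin(i^j).count("1")==1]
STAND=box(-70,70,-110,110,0,26)+sum([box(-56,-34,y-11,y+11,26,180)+[(np.array([-34.,y,165]),np.array([0.,y,169.8]))] for y in(60,-60)],[])
CADDY=box(-5,5,-85,85,0,125)+box(5,55,-85,85,0,34)
def overlay(im,items,x,y,w,h,k):
    a=cv2.resize(im["color"][y:y+h,x:x+w,::-1],(w*k,h*k),interpolation=cv2.INTER_CUBIC)
    for mod,(px,py,pz,yaw),col in items:
        M=R.from_euler("z",yaw).as_matrix()
        for p,q in mod:
            uv=((proj(im,np.array([p,q])@M.T+[px,py,pz])-[x,y]+.5)*k*16).astype(int)
            cv2.line(a,tuple(map(int,uv[0])),tuple(map(int,uv[1])),col,1,cv2.LINE_AA,4)
    return a
E
python3 - <<'E'
from ov import *
S=cam("side");T=cam("top")
it=[(STAND,(543.1,-224.2,0,.11),(0,0,255))]
cv2.imwrite("pics/o1.png",np.hstack([overlay(T,it,340,180,105,85,4)[:, :400],overlay(S,it,325,150,95,85,4)]))
for n in("pin_left","pin_right"):
  for c in("side","top"): print(n,c,[(np.round(x["point"],1),round(x["score"],2)) for x in place_of(n,c)[:3]])
M=R.from_euler("z",.11).as_matrix();P=np.array([[-34,60,165],[-34,-60,165]])@M.T+[543.1,-224.2,0]
print(proj(S,P),proj(T,P))
E
```

```text
pin_left side []
pin_left top [(array([380.8, 232.3]), 0.77), (array([429.8, 217. ]), 0.72)]
pin_right side []
pin_right top [(array([432.1, 216.2]), 0.82)]
[[374.70179738 174.87251826]
 [395.57942613 153.23251879]] [[381.40058281 231.59807479]
 [432.44387603 220.61554182]]
```

View pics/o1.png

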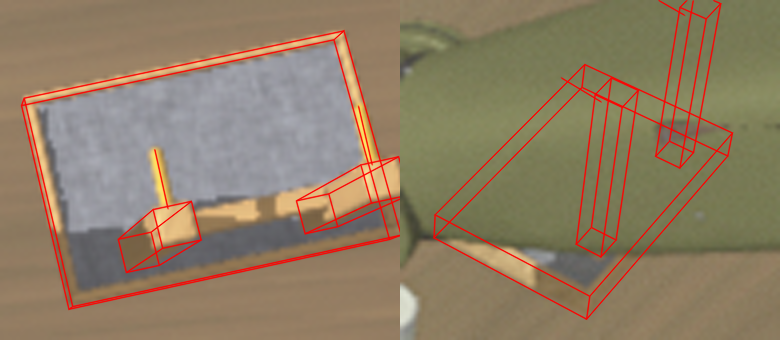

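The model lies on the stand to within about 1 px at the pins and base, so I'll lift and carry the caddy.

Call:
{"op": "drive_tool", "data": {
  "deltas": "0 0 1 0;0 0 2 0;0 0 2 0;0 0 2 0;0 0 1 0"
}}

```text
clock: 6.2
eef_pos: [505.9, 188.6, 167.7]
eef_rot: [-0.0, 0.617, 0.787, -0.001]
contact_force: [0.4, -0.5, -3.6]
finger_gap: 0.108
finger_force: 61.2
```

Call:
{"op": "drive_tool", "data": {
  "deltas": "0.8 -1 0 0;0.8 -2.5 0 -0.01;0.8 -3 0 -0.01;0.8 -3 0 -0.01;0.8 -3 0 -0.01"
}}

```text
clock: 6.7
eef_pos: [545.7, 61.8, 164.9]
eef_rot: [-0.001, 0.633, 0.774, -0.001]
contact_force: [-0.2, 0.6, -3.8]
finger_gap: 0.109
finger_force: 61.1
```

Call:
{"op": "drive_tool", "data": {
  "deltas": "0.8 -3 0 -0.01;0.8 -3 0 -0.01;0.8 -3 0 -0.01;0.8 -3 0 -0.01;0.8 -3 0 -0.01"
}}

```text
clock: 7.2
eef_pos: [585.5, -88.2, 164.8]
eef_rot: [-0.002, 0.652, 0.758, -0.001]
contact_force: [0.9, 0.4, -4.0]
finger_gap: 0.107
finger_force: 61.1
```

Call:
{"op": "drive_tool", "data": {
  "deltas": "0 -3 0 -0.01;0 -3 0 -0.01;0 -3 0 -0.01;0 -2.5 0 -0.01;0 -1.5 0 0"
}}

```text
clock: 7.7
eef_pos: [585.1, -218.5, 164.8]
eef_rot: [-0.002, 0.668, 0.744, -0.001]
contact_force: [-1.1, -0.7, -3.3]
finger_gap: 0.109
finger_force: 61.1
```

Call:
{"op": "drive_tool", "data": {
  "deltas": "0 0 0 0;0 0 0 0;0 0 0 0"
}}

```text
clock: 8.0
eef_pos: [586.4, -215.3, 166.7]
eef_rot: [-0.001, 0.667, 0.745, 0.0]
contact_force: [0.5, 1.5, -4.3]
finger_gap: 0.109
finger_force: 61.2
```

```bash
python3 st.py
```

```text
8.0 [ 586.4 -215.3  166.7] tooly yaw 0.111 tilt [-0.001  0.001 -1.   ] F [ 0.5  1.5 -4.3] [ 0.04  0.04 -0.03] gap 0.1088478296268567 61.22018193360418 [-0.44  0.12  1.77  0.    1.26 -0.55]
```

```bash
python3 - <<'E'
from ov import *
S=cam("side");T=cam("top");p=read_state()["eef_pos"]
it=[(STAND,(543.6,-224.2,0,.11),(0,0,255)),(CADDY,(p[0],p[1],p[2]-88,.111),(255,0,255))]
cv2.imwrite("pics/o2.png",np.hstack([overlay(T,it,345,165,100,105,4),overlay(S,it,315,125,100,105,4)]))
E
```

```text
(no output)
```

View pics/o2.png

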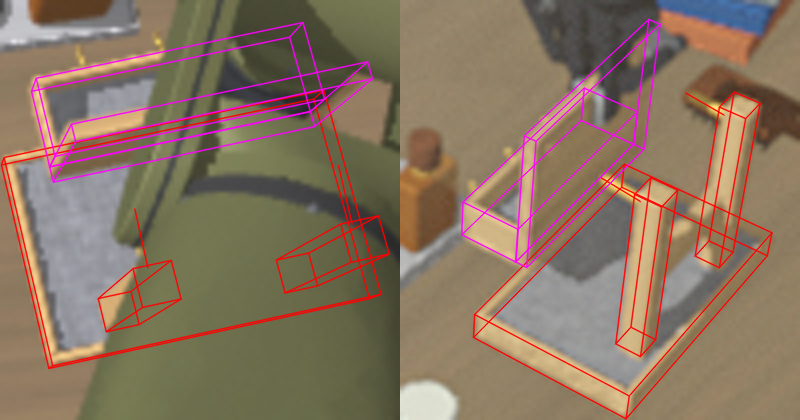

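The overlay shows the caddy (magenta) and stand (red) matching to 1–2 px. I'll zoom the side view for a fine relative check of the pins and holes.

```bash
python3 - <<'E'
from ov import *
S=cam("side");p=read_state()["eef_pos"]
a=overlay(S,[],325,125,88,75,9)
def dot(P,o,yaw,col):
    P=np.array(P,float)@R.from_euler("z",yaw).as_matrix().T+o
    for u in (proj(S,P)-[325,125]+.5)*9: cv2.circle(a,tuple(map(int,u.round())),2,col,-1); print(u.round(1))
dot([[-34,60,165],[0,60,169.8],[-34,-60,165],[0,-60,169.8]],[543.6,-224.2,0],.11,(0,0,255))
dot([[-5,60,103],[-5,-60,103],[-5,85,125],[-5,-85,125],[-5,85,0],[55,85,34]],[p[0],p[1],p[2]-88],.111,(255,0,255))
cv2.imwrite("pics/o3.png",a[:600])
for n in("hole_left","hole_right","pin_left","pin_right"): print(n,[((np.array(x["point"])-[325,125]+.5)*9,round(x["score"],2)) for x in place_of(n,"side")[:2]])
E
```

```text
[450.6 452.6]
[360.6 398.4]
[638.5 257.9]
[551.5 208. ]
[254.4 327.8]
[449.4 141.4]
[215.1 316.3]
[494.3  52.9]
[194.3 600.3]
[ 50.7 453. ]
hole_left [(array([237.6, 339.3]), 0.87), (array([797.4, 340.2]), 0.42)]
hole_right [(array([410.4, 120.6]), 0.62), (array([387. , 676.8]), 0.39)]
pin_left [(array([464.4, 454.5]), 0.92)]
pin_right [(array([616.5, 264.6]), 0.68)]
```

View pics/o3.png

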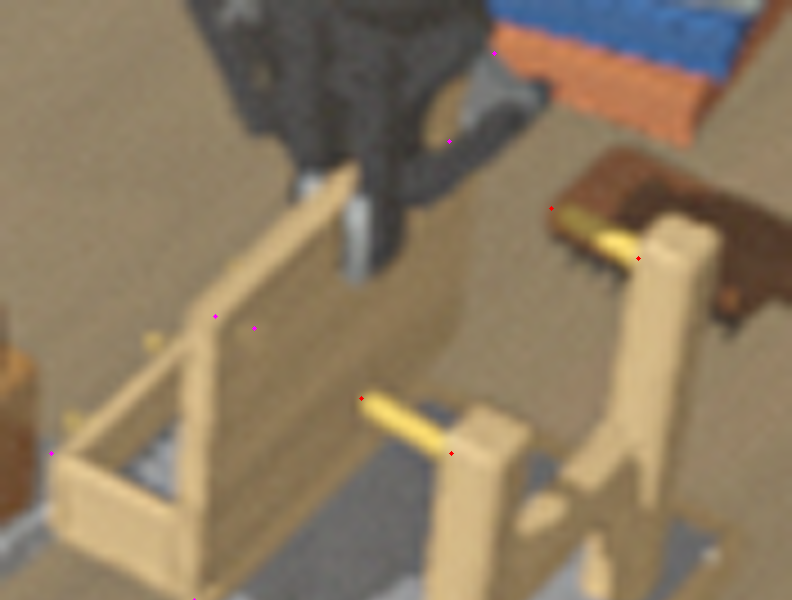

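The pin tips and roots sit at (362,400)→(450,447) and (556,213)→(636,250), within 0.5 px of the model, and the caddy is within about 2 mm. I'll move to the pre-insertion pose.

Call:
{"op": "drive_tool", "data": {
  "deltas": "0 -0.2 -0.3 0;-0.7 -0.2 -0.3 0;-0.7 -0.2 -0.2 0;-0.7 -0.1 -0.2 0;-0.6 0 0 0"
}}

```text
clock: 8.85
eef_pos: [558.4, -223.4, 156.7]
eef_rot: [-0.001, 0.667, 0.745, -0.0]
contact_force: [0.4, 0.1, -4.1]
finger_gap: 0.107
finger_force: 61.2
```

Call:
{"op": "drive_tool", "data": {
  "deltas": "0 0 0 0;0 0 0 0;0 0 0 0"
}}

```text
clock: 9.15
eef_pos: [559.9, -223.4, 157.7]
eef_rot: [0.0, 0.667, 0.745, 0.0]
contact_force: [-0.6, -0.1, -3.5]
finger_gap: 0.111
finger_force: 61.1
```

```bash
cat >> st.py <<'E'
d=(np.array(s["eef_pos"])-[543.6,-224.2,88])@R.from_euler("z",.11).as_matrix()
print("caddy in stand",d.round(1),"pinline hole z err",(d[2]+103-(165+.1409*(d[0]+34))).round(1))
E
python3 st.py
python3 - <<'E'
from ov import *
S=cam("side");cv2.imwrite("pics/o4.png",overlay(S,[],325,125,88,66,9))
E
```

```text
9.15 [ 559.9 -223.4  157.7] tooly yaw 0.11 tilt [ 0.001 -0.    -1.   ] F [-0.6 -0.1 -3.5] [-0.04  0.04 -0.07] gap 0.11099964619468394 61.10183113720268 [-0.47  0.08  1.83  0.    1.24 -0.58]
caddy in stand [16.2 -1.  69.7] pinline hole z err 0.6
```

View pics/o4.png

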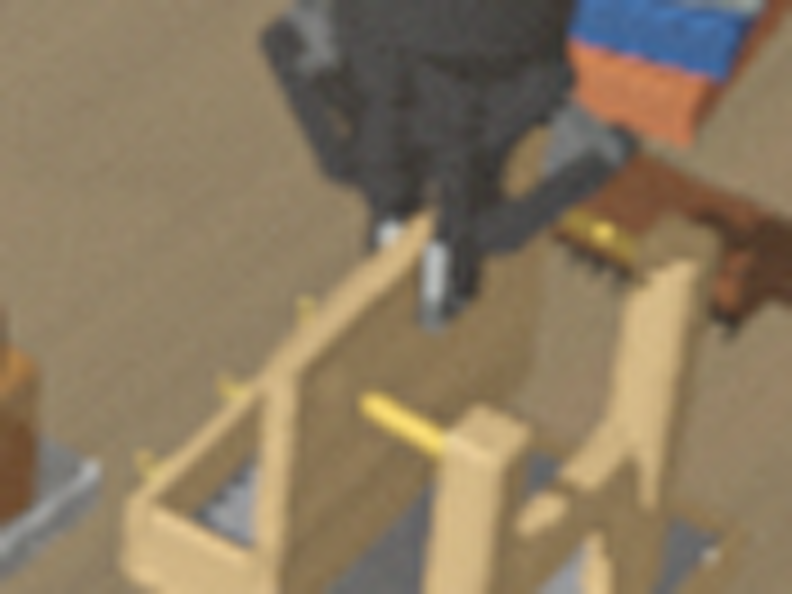

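Call:
{"op": "drive_tool", "data": {
  "deltas": "-0.5 0 -0.1 0;-0.5 0 -0.1 0;0 0 0 0"
}}

```text
clock: 9.5
eef_pos: [548.8, -223.1, 154.8]
eef_rot: [-0.001, 0.667, 0.745, -0.0]
contact_force: [-0.3, 0.7, -4.2]
finger_gap: 0.112
finger_force: 61.2
```

Call:
{"op": "drive_tool", "data": {
  "deltas": "-0.3 -0.03 -0.05 0;-0.3 -0.03 -0.05 0;0 0 0 0"
}}

```text
clock: 9.8
eef_pos: [543.2, -223.9, 154.2]
eef_rot: [-0.0, 0.667, 0.745, -0.0]
contact_force: [0.1, 0.5, -2.9]
finger_gap: 0.112
finger_force: 61.1
```

```bash
python3 st.py
```

```text
9.8 [ 543.2 -223.9  154.2] tooly yaw 0.1098 tilt [-0.  0. -1.] F [ 0.1  0.5 -2.9] [-0.01  0.08  0.01] gap 0.11203753410653726 61.06536730192602 [-0.48  0.05  1.86 -0.    1.23 -0.59]
caddy in stand [-0.4  0.3 66.2] pinline hole z err -0.6
```

Call:
{"op": "drive_tool", "data": {
  "deltas": "-0.3 -0.03 -0.03 0;-0.3 -0.03 -0.03 0;0 0 0 0"
}}

```text
clock: 10.1
eef_pos: [537.2, -224.5, 153.6]
eef_rot: [-0.0, 0.667, 0.745, -0.0]
contact_force: [0.3, -0.4, -3.2]
finger_gap: 0.108
finger_force: 61.1
```

Call:
{"op": "drive_tool", "data": {
  "deltas": "-0.3 -0.03 -0.04 0;-0.3 -0.03 -0.04 0;0 0 0 0"
}}

```text
clock: 10.4
eef_pos: [531.1, -225.1, 152.8]
eef_rot: [-0.0, 0.667, 0.745, -0.0]
contact_force: [-0.0, -0.1, -4.0]
finger_gap: 0.107
finger_force: 61.1
```

```bash
python3 st.py
python3 - <<'E'
from ov import *
S=cam("side");cv2.imwrite("pics/o5.png",overlay(S,[],325,125,88,66,9))
E
```

```text
10.4 [ 531.1 -225.1  152.8] tooly yaw 0.1097 tilt [-0.  0. -1.] F [-0.  -0.1 -4. ] [-0.02  0.06  0.06] gap 0.10676121148740433 61.06652490561828 [-0.49  0.03  1.89 -0.    1.23 -0.6 ]
caddy in stand [-12.5   0.4  64.8] pinline hole z err -0.3
```

View pics/o5.png

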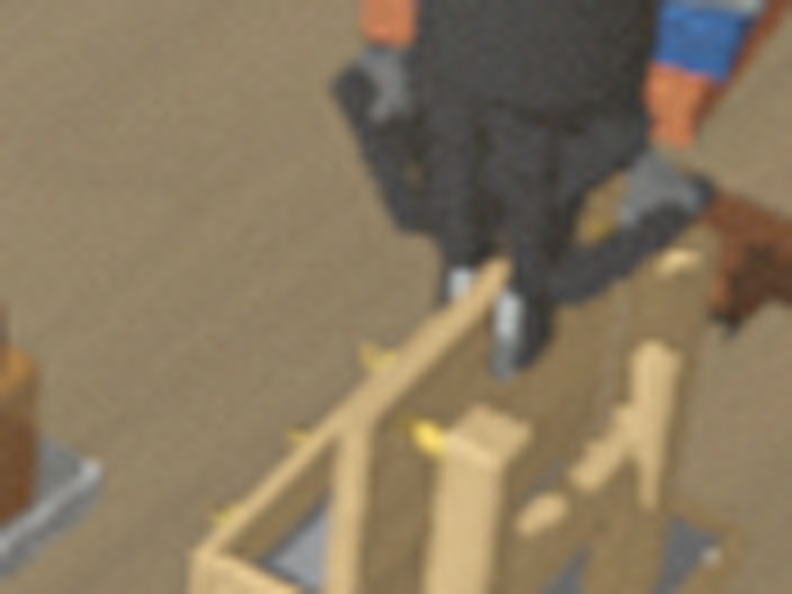

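The left pin now disappears into the board at (415,432) and the force hasn't changed, so it is threading. I'll keep going.

Call:
{"op": "drive_tool", "data": {
  "deltas": "-0.3 -0.03 -0.04 0;-0.3 -0.03 -0.04 0;-0.3 -0.03 -0.05 0;-0.3 -0.03 -0.04 0;0 0 0 0"
}}

```text
clock: 10.95
eef_pos: [519.1, -226.3, 151.0]
eef_rot: [-0.0, 0.667, 0.745, -0.0]
contact_force: [-0.4, 0.1, -3.4]
finger_gap: 0.106
finger_force: 61.1
```

Call:
{"op": "drive_tool", "data": {
  "deltas": "-0.2 -0.02 -0.03 0;0 0 0 0"
}}

```text
clock: 11.15
eef_pos: [517.4, -226.5, 150.9]
eef_rot: [-0.0, 0.667, 0.745, -0.0]
contact_force: [0.6, 0.5, -2.9]
finger_gap: 0.109
finger_force: 61.1
```

```bash
python3 st.py
```

```text
11.15 [ 517.4 -226.5  150.9] tooly yaw 0.1099 tilt [-0.  0. -1.] F [ 0.6  0.5 -2.9] [ 0.    0.08 -0.01] gap 0.10943219031339814 61.080277708824724 [-0.51  0.    1.92 -0.    1.22 -0.62]
caddy in stand [-26.3   0.6  62.9] pinline hole z err -0.2
```

Now I'll press on gently until the board touches the posts.

Call:
{"op": "drive_tool", "data": {
  "deltas": "-0.1 -0.01 0 0;0 0 0 0"
}}

```text
clock: 11.35
eef_pos: [516.5, -226.6, 150.9]
eef_rot: [-0.0, 0.667, 0.745, 0.0]
contact_force: [0.6, -0.1, -3.3]
finger_gap: 0.108
finger_force: 61.1
```

Call:
{"op": "drive_tool", "data": {
  "deltas": "-0.1 -0.01 0 0;0 0 0 0"
}}

```text
clock: 11.55
eef_pos: [515.5, -226.7, 150.9]
eef_rot: [-0.0, 0.667, 0.745, -0.0]
contact_force: [-1.0, 0.6, -3.4]
finger_gap: 0.104
finger_force: 61.1
```

Call:
{"op": "drive_tool", "data": {
  "deltas": "-0.1 -0.01 0 0;0 0 0 0"
}}

```text
clock: 11.75
eef_pos: [514.6, -226.8, 151.0]
eef_rot: [0.0, 0.667, 0.745, 0.0]
contact_force: [0.1, -0.7, -4.2]
finger_gap: 0.111
finger_force: 61.1
```

Call:
{"op": "drive_tool", "data": {
  "deltas": "-0.1 -0.01 0 0;0 0 0 0"
}}

```text
clock: 11.95
eef_pos: [514.3, -226.9, 151.0]
eef_rot: [0.001, 0.667, 0.745, 0.001]
contact_force: [5.4, 0.2, -6.2]
finger_gap: 0.111
finger_force: 60.9
```

Call:
{"op": "drive_tool", "data": {
  "deltas": "-0.1 -0.01 0 0;0 0 0 0"
}}

```text
clock: 12.15
eef_pos: [514.4, -226.9, 151.1]
eef_rot: [0.002, 0.667, 0.745, 0.002]
contact_force: [9.0, 0.1, -8.2]
finger_gap: 0.104
finger_force: 60.5
```

Contact with the posts. I'll back off slightly and lower onto the pins.

Call:
{"op": "drive_tool", "data": {
  "deltas": "0.1 0.01 -0.1 0;0 0 -0.1 0;0 0 0 0"
}}

```text
clock: 12.45
eef_pos: [514.4, -227.0, 149.6]
eef_rot: [0.001, 0.667, 0.745, 0.001]
contact_force: [5.2, 1.1, -1.5]
finger_gap: 0.112
finger_force: 61.6
```

Call:
{"op": "drive_tool", "data": {
  "deltas": "0 0 -0.1 0;0 0 0 0"
}}

```text
clock: 12.65
eef_pos: [514.4, -227.1, 148.6]
eef_rot: [0.001, 0.667, 0.745, 0.001]
contact_force: [5.4, 0.4, -1.8]
finger_gap: 0.111
finger_force: 61.7
```

Call:
{"op": "drive_tool", "data": {
  "deltas": "0 0 -0.1 0;0 0 0 0"
}}

```text
clock: 12.85
eef_pos: [514.4, -227.2, 147.9]
eef_rot: [0.001, 0.667, 0.745, 0.0]
contact_force: [4.7, 1.2, 0.4]
finger_gap: 0.109
finger_force: 61.8
```

```bash
python3 st.py
```

```text
12.85 [ 514.4 -227.2  147.9] tooly yaw 0.1098 tilt [ 0.002 -0.001 -1.   ] F [4.7 1.2 0.4] [ 0.22 -0.7  -0.33] gap 0.1091844989189158 61.84013921767473 [-0.51 -0.    1.93  0.    1.21 -0.62]
caddy in stand [-29.3   0.2  59.9] pinline hole z err -2.7
```

Call:
{"op": "drive_tool", "data": {
  "deltas": "0 0 -0.1 0;0 0 0 0"
}}

```text
clock: 13.05
eef_pos: [514.4, -227.4, 147.7]
eef_rot: [0.001, 0.667, 0.745, 0.0]
contact_force: [3.8, 2.0, 5.3]
finger_gap: 0.109
finger_force: 62.6
```

Call:
{"op": "drive_tool", "data": {
  "deltas": "0 0 -0.1 0;0 0 0 0"
}}

```text
clock: 13.25
eef_pos: [514.5, -227.6, 147.5]
eef_rot: [0.001, 0.667, 0.745, 0.0]
contact_force: [2.0, 1.4, 8.6]
finger_gap: 0.105
finger_force: 63.1
```

Weight is on the pins, so I'll release and rise.

Call:
{"op": "drive_tool", "data": {
  "deltas": "0 0 0 0;0 0 0 0;0 0 0 0;0 0 0 0;0 0 0 0",
  "grip": 4
}}

```text
clock: 13.75
eef_pos: [513.2, -226.9, 144.5]
eef_rot: [-0.0, 0.667, 0.745, -0.0]
contact_force: [-0.4, -0.4, 0.3]
finger_gap: 0.464
finger_force: 0.0
```

Call:
{"op": "drive_tool", "data": {
  "deltas": "0 0 1 0;0 0 2 0;0 0 3 0;0 0 4 0;0 0 4 0"
}}

```text
clock: 14.25
eef_pos: [513.2, -226.8, 286.7]
eef_rot: [-0.0, 0.667, 0.745, -0.0]
contact_force: [0.1, -0.2, 0.2]
finger_gap: 0.467
finger_force: 0.0
```

Call:
{"op": "drive_tool", "data": {
  "deltas": "-2 3 2 0;-4 3 2 0;-4 3 1 0;-4 3 0 0;0 0 0 0"
}}

```text
clock: 14.75
eef_pos: [374.2, -107.3, 335.5]
eef_rot: [0.002, 0.666, 0.746, 0.001]
contact_force: [-0.3, -0.3, 0.6]
finger_gap: 0.469
finger_force: 0.0
```

Call:
{"op": "drive_tool", "data": {
  "deltas": "0 4 0 0;0 4 0 0;0 4 0 0;0 4 0 0;0 0 0 0"
}}

```text
clock: 15.25
eef_pos: [377.1, 53.8, 334.0]
eef_rot: [-0.0, 0.664, 0.747, 0.001]
contact_force: [0.2, -0.3, 0.7]
finger_gap: 0.469
finger_force: 0.0
```

```bash
python3 st.py
python3 - <<'E'
from ov import *
S=cam("side");T=cam("top")
it=[(CADDY,(514.4,-227.4,58.7,.11),(255,0,255))]
a=[overlay(T,[],345,165,100,75,4),overlay(T,it,345,165,100,75,4),overlay(S,[],325,140,100,75,4),overlay(S,it,325,140,100,75,4)]
cv2.imwrite("pics/o6.png",np.vstack([np.hstack(a[:2]),np.hstack(a[2:])]))
E
```

```text
15.25 [377.1  53.8 334. ] tooly yaw 0.1173 tilt [ 0.001  0.001 -1.   ] F [ 0.2 -0.3  0.7] [0.02 0.01 0.01] gap 0.46882259832351686 0.0 [-0.   -0.55  2.05  0.    1.64 -0.12]
caddy in stand [-135.   294.6  246. ] pinline hole z err 198.2
```

View pics/o6.png

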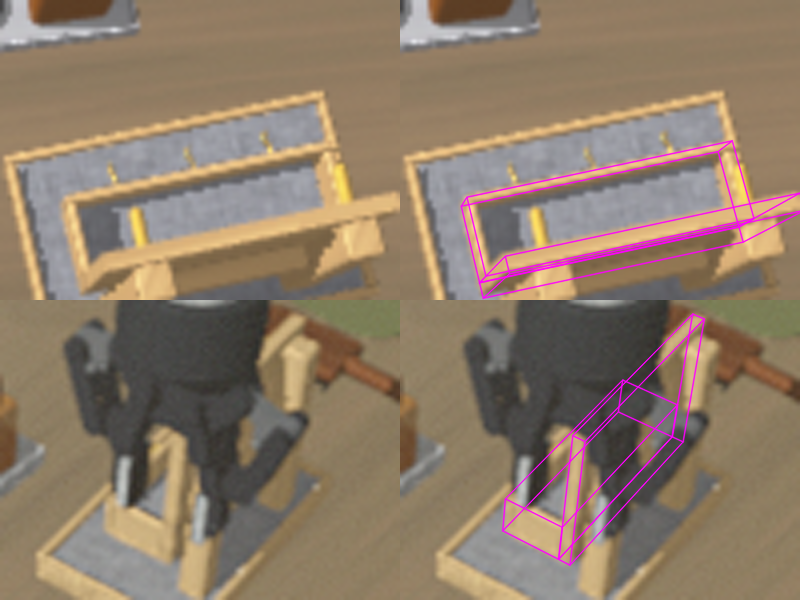

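Both pins stick out through the board (top view, (135,215) and (342,180)). The board lies flush against the posts and matches the expected hanging pose, and the gripper is clear. I'll hand it in.

```bash
python3 -c "
from bench import *
print(hand_in())"
```

```text
the job is handed in; nothing more can be done
None
```

The caddy is hanging on both brass pins, trough facing outwards and its board back against the posts; I handed the job in at about 15 s, with the gripper clear and nothing else knowingly moved.

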